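# Fetch the brass sleeve from the tip-out bin to the vee cradle

## Task

Tip the clear bin out by its orange handle, take out the brass sleeve and lay it gently in the groove of the vee cradle, pushed along until its end butts against the cradle's end stop, ready for cross-drilling. Leave the dark steel sleeve in the bin, shut the bin fully again, and do not disturb the other things on the bench.

Things in the scene. Friction and masses are not known exactly. Their poses are not given: they have to be found in the camera images.
- housing: Fixed blue housing of the tip-out bin, clear roof. Origin on the bench under the middle of the hinge line, at its open front; x points into the housing, y to its left, z up. Spans x 0 to 125, y -140 to 140, z 0 to 135 mm; roof 5 mm thick, underside at z = 130; so the shut bin cannot be reached into from above.
- bin_hinge (a point): Middle of the bin's hinge line, which runs along the housing's y axis, 30 mm above the bench, at the lower front edge of the bin. Fixed to the housing, same axes.
- bin (a joint): Tip angle of the clear plastic bin about its hinge line, rad: 0 = shut, 0.75 = fully tipped out (its top comes forward out of the housing). It stays where it is left; moving it takes 5 to 10 N at the handle. Its contents roll to the lowest corner as it tips.
- bin_handle (a point): Middle of the bin's orange bar handle (bar along y, 100 mm long, about 10 mm thick), 50 mm in front of the outside of the front wall and 72 mm above the hinge line when shut; it moves with the bin. Axes of the bin.
- bin_inside (a point): Centre of the bin's inner floor, 42.5 mm behind the hinge line and 4 above it; moves with the bin, axes of the bin. From the hinge line: floor x 0 to 85, front wall x 0 to 4 and 85 high, back wall 38 high, all 4 mm thick. A middle divider makes two compartments, each 124 mm wide along y, centres at y = +64 and -64; dividers 38 high, 72 high in the front half.
- brass_sleeve: Loose brass-coloured sleeve, a cylinder 60 mm long and 44 mm in diameter with a dark bore, 0.35 to 0.6 kg, lying across one of the bin's two compartments. Origin at the middle of its axis, its own y along the axis. It can be gripped over its two flat ends (60 mm).
- steel_sleeve: Loose dark steel sleeve of the same shape and size, in the other compartment. It must stay in the bin. Origin at the middle of its axis, own y along the axis.
- cradle: Fixed steel vee cradle, green base (110 x 130 mm) and sides. Origin on the bench under its centre. Its 90 degree groove runs along its own y from -60 (open end) to +55 mm, bottom of the vee at z = 26, upper edges at z = 58. An end stop plate, 86 wide, 76 high, 8 thick, stands across the +y end, inner face at y = 55.
- stop_face (a point): Point on the inner face of the cradle's end stop (y = 55 mm in the cradle), 57 mm above the bench, on the line where the axis of a 44 mm cylinder lies when it rests in the groove. Axes of the cradle. A sleeve fully home against the stop has its centre at y = -30 mm from here.
- hammer: Bystander, leave it where it is: hammer lying down, about 300 mm long.
- screwdriver: Bystander, leave it where it is: screwdriver lying down, about 200 mm long.
- bolt: Bystander, leave it where it is: large hex bolt standing on its head, 46 mm across, 88 mm tall.
- jar: Bystander, leave it where it is: jar, 70 mm in diameter, 90 mm tall.
- big_washer: Bystander, leave it where it is: large steel washer lying flat, 90 mm outside, 44 mm inside, 8 mm thick.
There are look-alikes about, which are no part of the job. What is shaped like the cradle but brown or pink is not meant.

How it is judged:
By the outcome, as a careful person would: the job done as asked, in the order asked, and still so for the second after the job is handed in, with the robot touching nothing.
It also fails if it takes over 72 s, if anything falls off the work surface, if the arm or the gripper's body presses on something with over 40 N, if the wrist force passes 120 N, or if a joint passes its speed limit or range.

## Robot

A 6-joint arm with a two-finger parallel gripper is mounted at the origin on the work surface. World frame = base frame: x ahead of the robot, y to its left, z up, the work surface at z = 0. Lengths are in mm, angles in degrees, forces in N, time in s.
With the tool pointing down it reaches from about 325 to 850 mm from the base axis. Payload 4.4 kg.
Tool frame: the origin (TCP) lies midway between the tips of the shut fingers; the grasp point (between the pads) lies 19 mm behind it; z points along the fingers, y is the direction in which the jaws open and shut (so a half turn about z gives the same grasp; the last joint's range is limited). The gripper opens to 94 mm and grips with 3 to 60 N. Pads are 16 mm wide; open, the fingers measure 119 mm over their backs; the gripper's body (75 mm by 177 mm) begins 78 mm behind the grasp point.
Start: joints at [-76.519, 11.837, 88.321, -0, 79.842, -8.623], TCP at [216.361, -532.743, 205.447] pointing down, gripper open.
Joint ranges: [-156.59, 156.59], [-49.26, 127.26], [12.9, 141.05], [-63.56, 243.56], [4.71, 150.69], [-161.64, 161.64]. Speed limits (degrees/s): [159.86, 159.86, 180, 180, 180, 180].

## Interface

Orientations are given as a 3x3 rotation matrix whose columns are the frame's x, y, z axes.
In Python, from workcell import sense, get_image, close_job, find_in gives the robot as it stands. The module is installed in compiled form; this text tells all that it offers.
- The arm moves only by the shell command python3 -m creep 'ROWS' [OPENING]. ROWS is JSON, a list of rows, each a list of 4 numbers: the shift along the tool's x, y, z scaled (see below), then the turn about the tool's z scaled (see below). A call has 1 to 20 rows; each row is the pose to reach, as a shift and turn from the pose commanded when the call began, along the tool's axes at that moment, turning the shorter way round; what a row does not reach only later rows make up. The controller multiplies each number of a shift by 400 mm and each number of a turn by 360 degrees. A row lasts 1/8 s, in which the tool goes at most 62.5 mm and 10.7 degrees, less where a joint would pass 70% of its speed; a pose out of reach is approached as far as the arm can. A call with a number of a shift or a turn outside -1 to 1 is refused whole. A call with a gripper value outside its range is refused whole. OPENING is the closure, from -1 (fully open) to 1 (shut), so that 0 is half open, set as the call begins (- or left out, the last holds). The fingers move at their own pace and stop on an object; the grip force is fixed at half the most. Time passes only in rows, so rows that repeat a pose let the fingers close. It gives the time, the measured TCP pose, the force and the opening at its end, in the units of the state.
- sense(): the state, without advancing time (a new reading comes with each control period).
- get_image(name): name is "scene" or "top"; returns a dict with "color" (384x512x3 uint8, blue, green, red), "mtx" (3x3 intrinsics, pixels), "dist_coeffs" ([k1, k2, p1, p2, k3] as OpenCV has them; the pictures are not rectified), "T" (4x4, takes a point from camera to world coordinates). Camera axes: x right, y up, looking along -z (the intrinsics and any distortion apply to the point x, -y, -z); pixel columns grow to the right and rows downward; lengths in mm; the calibration is good to about 2 mm. A picture is of the moment at which its call begins. There is no depth.
- close_job(): hands the job in, once; it reports no verdict.
Trained networks look in the newest picture that a camera, given by its name, has taken for a name from the list of things; names that differ only in an ending like _2 or _b are one class to them, and where a whole thing is asked for, a point or a joint stands for the part that bears it (a point fixed in the world has none). Each returns a list of dicts, best first, with "score" (0 to 1); they miss things now and then, are a little off and sometimes report something else, mostly with a low value. They report only what shows in the picture. A call takes as long as a camera call. They do not tell look-alikes from the thing itself.
- find_in(camera, label): "extent" ([left, top, right, bottom] in pixels, round what is visible of it).
The state is a dict: "t": time; "joint_pos": joint angles; "qvel": joint speeds; "effort": joint torques, N m; "ee_pos": TCP position; "tcp_rot": TCP orientation; "contact_force": force on the tool from outside, world axes, zero at the start; "wrist_torque": the same for the moment, N m; "grip_width": finger opening in mm.
Only numpy, scipy, OpenCV 4.12 (cv2) and the standard library are available. Lean on these libraries where they do the work, as an engineer would, in place of code of your own. Each camera call takes 0.05 s, during which the arm holds its last target. There are 200 camera calls.

## Working session

There is one attempt and no reset: what is moved stays moved. The work goes in short steps, Python scripts to look and compute and a shell command to move; the robot and the scene stay as the last step left them, time stands still between calls to the robot, and variables do not carry over. Pictures are saved under pics/ and viewed, about 8 in all and at most 12, crops included, and the job is handed in when it is done.

```bash
mkdir -p pics; cat > h.py <<'E'
import numpy as np, cv2
from workcell import sense, get_image, close_job, find_in
def ray(im,u,v):
    p=cv2.undistortPoints(np.array([[[u,v]]],float),np.array(im['mtx']),np.array(im['dist_coeffs']))[0,0]
    T=np.array(im['T']); return T[:3,3],T[:3,:3]@np.array([p[0],-p[1],-1.])
def onz(im,u,v,z):
    o,d=ray(im,u,v); return o+d*(z-o[2])/d[2]
def proj(im,P):
    T=np.array(im['T']); c=(np.atleast_2d(P)-T[:3,3])@T[:3,:3]; c=c*[1,-1,-1]
    return cv2.projectPoints(c,np.zeros(3),np.zeros(3),np.array(im['mtx']),np.array(im['dist_coeffs']))[0][:,0]
E
python3 - <<'E'
from h import *
for n in ['scene','top']:
    im=get_image(n); cv2.imwrite(f'pics/{n}0.png',cv2.resize(im['color'],None,fx=1.5,fy=1.5)); print(n,np.round(im['T'],2).tolist(),im['mtx'])
    for l in ['housing','bin_handle','brass_sleeve','steel_sleeve','cradle','hammer','screwdriver','bolt','jar','big_washer']:
        print(l,[(round(r['score'],2),np.round(r['extent']).tolist()) for r in find_in(n,l)[:4]])
s=sense(); print({k:np.round(v,3).tolist() for k,v in s.items()})
E
```

```text
scene [[0.88, -0.38, 0.29, 784.4], [0.47, 0.71, -0.53, -569.58], [-0.01, 0.6, 0.8, 902.67], [0.0, 0.0, 0.0, 1.0]] [[356.76154056   0.         251.75080387]
 [  0.         356.76154056 190.64581498]
 [  0.           0.           1.        ]]
housing []
bin_handle [(0.44, [274.0, 162.0, 301.0, 194.0])]
brass_sleeve []
steel_sleeve []
cradle [(0.95, [169.0, 227.0, 224.0, 295.0]), (0.73, [95.0, 270.0, 161.0, 348.0]), (0.61, [111.0, 204.0, 177.0, 266.0])]
hammer [(0.74, [192.0, 301.0, 304.0, 374.0])]
screwdriver [(0.74, [252.0, 106.0, 296.0, 111.0])]
bolt [(0.82, [279.0, 256.0, 292.0, 286.0])]
jar [(0.98, [335.0, 104.0, 362.0, 134.0])]
big_washer [(0.65, [219.0, 172.0, 249.0, 198.0])]
top [[0.03, 0.99, -0.1, 312.77], [-1.0, 0.03, 0.01, -11.99], [0.01, 0.1, 1.0, 1605.04], [0.0, 0.0, 0.0, 1.0]] [[499.20746253   0.         251.83379199]
 [  0.         499.20746253 195.53811946]
 [  0.           0.           1.        ]]
housing [(0.87, [180.0, 111.0, 276.0, 169.0])]
bin_handle [(0.58, [184.0, 150.0, 270.0, 171.0]), (0.54, [179.0, 111.0, 276.0, 169.0])]
brass_sleeve []
steel_sleeve []
cradle 
[... 198 characters left out ...]

screwdriver [(0.76, [121.0, 227.0, 132.0, 251.0]), (0.21, [179.0, 110.0, 273.0, 173.0])]
bolt [(0.54, [298.0, 124.0, 305.0, 140.0])]
jar [(0.89, [98.0, 134.0, 122.0, 158.0]), (0.56, [182.0, 113.0, 273.0, 172.0]), (0.33, [305.0, 187.0, 348.0, 226.0])]
big_washer [(0.87, [222.0, 208.0, 251.0, 237.0])]
{'t': 1.1, 'joint_pos': [-76.516, 11.836, 88.322, -0.002, 79.841, -8.625], 'qvel': [-0.032, 0.0, -0.001, -0.007, -0.024, -0.082], 'effort': [-0.0, -37.089, -28.177, 0.07, 0.028, -0.0], 'ee_pos': [216.372, -532.74, 205.46], 'tcp_rot': [[0.926, 0.376, -0.0], [0.376, -0.926, -0.0], [-0.0, 0.0, -1.0]], 'contact_force': [0.592, 0.72, 0.001], 'wrist_torque': [0.002, 0.037, 0.03], 'grip_width': 93.908}
```

View pics/scene0.png

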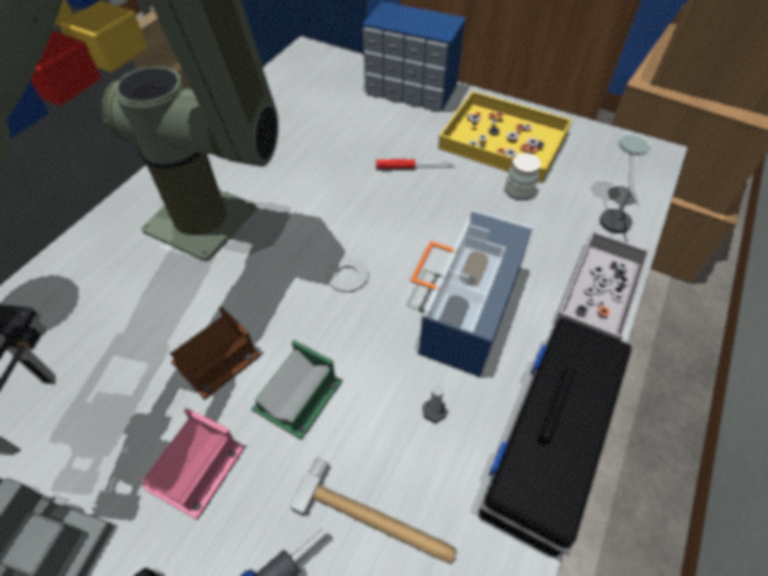

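View pics/top0.png

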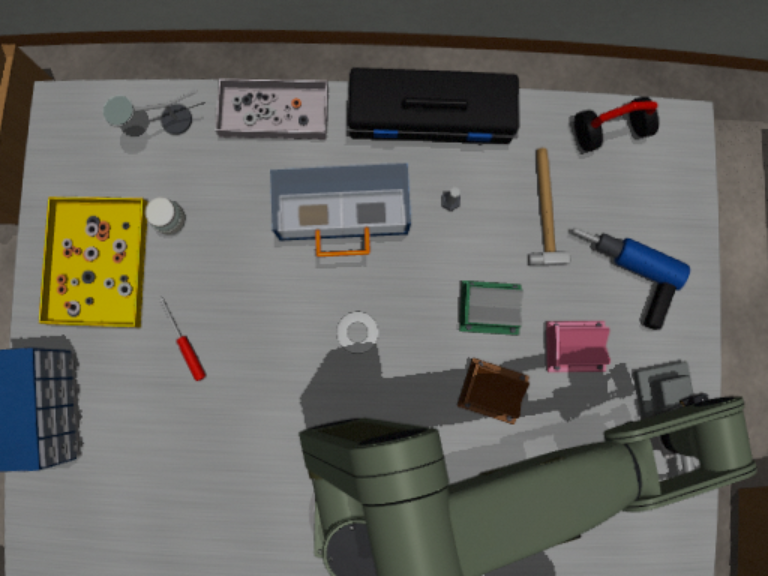

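The scene view shows the housing at about (475,290) and the green cradle at about (297,390). In the top view the brass sleeve sits in the left (+y) compartment at about (314,214), with the handle at (343,245). The green cradle is at (490,306) with its stop plate on the left. Next I'll enlarge these parts to measure them.

```bash
python3 - <<'E'
from h import *
a=get_image('top')['color']; b=get_image('scene')['color']
r=lambda c,x0,y0,x1,y1,f: cv2.resize(c[y0:y1,x0:x1],None,fx=f,fy=f,interpolation=cv2.INTER_CUBIC)
A=r(a,175,105,280,175,5); B=r(a,300,180,352,228,5); C=r(b,270,135,360,250,4); D=r(b,160,220,235,295,4)
M=np.zeros((600,800,3),np.uint8)
A=r(a,175,105,280,175,4.5)
M[:A.shape[0],:A.shape[1]]=A
M[320:320+B.shape[0],:B.shape[1]]=B[:280]
D=r(b,165,225,230,293,4); M[320:320+D.shape[0],265:265+D.shape[1]]=D
C=r(b,272,138,356,250,3); M[:C.shape[0],480:480+C.shape[1]]=C
cv2.imwrite('pics/c1.png',M); print(A.shape,B.shape,C.shape,D.shape)
E
```

```text
(315, 472, 3) (240, 260, 3) (336, 252, 3) (272, 260, 3)
```

View pics/c1.png

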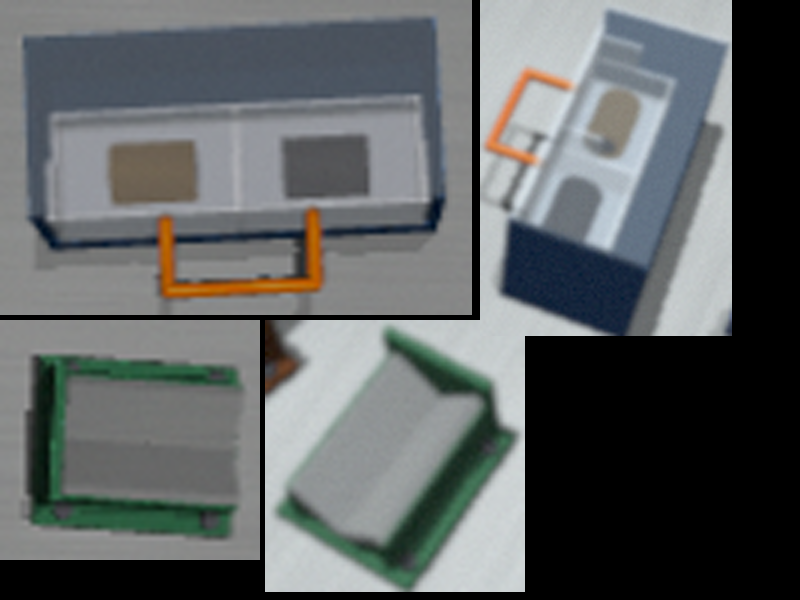

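```bash
cat > fit.py <<'E'
from h import *
from scipy.optimize import least_squares
top=get_image('top'); sc=get_image('scene')
def cv(pts,f,x0,y0,cx,cy): return [(np.array(p),((u-cx+.5)/f-.5+x0,(v-cy+.5)/f-.5+y0)) for p,(u,v) in pts]
Ht=cv([((125,140,135),(22,38)),((125,-140,135),(435,17)),((0,-140,135),(444,200)),((0,140,135),(29,215)),((0,140,0),(50,247)),((0,-140,0),(434,232)),((-50,45,102),(168,291)),((-50,-45,102),(315,283))],4.5,175,105,0,0)
Hs=cv([((0,140,135),(605,11)),((125,140,135),(728,43)),((125,-140,135),(640,268)),((0,-140,135),(510,222)),((0,-140,0),(503,295)),((-50,45,102),(526,75)),((-50,-45,102),(494,146))],3,272,138,480,0)
Ct=cv([((32,-60,58),(240,387)),((-32,-60,58),(237,506)),((32,55,58),(65,377)),((-32,55,58),(62,496)),((55,-65,5),(237,370)),((-55,-65,5),(230,536)),((-55,65,5),(33,522)),((43,55,76),(65,365))],5,300,180,0,320)
Cs=cv([((-43,63,76),(388,330)),((43,63,76),(492,385)),((55,65,0),(516,435)),((55,-65,0),(408,589)),((-55,-65,0),(280,510)),((-32,-60,58),(290,487)),((32,-60,58),(382,545))],4,165,225,265,320)
def pose(p,P): c,s=np.cos(p[2]),np.sin(p[2]); return np.array([c*P[0]-s*P[1]+p[0],s*P[0]+c*P[1]+p[1],P[2]])
def fit(sets,p0):
    def f(p): return np.concatenate([(proj(im,[pose(p,P)])[0]-np.array(uv)) for im,S in sets for P,uv in S])
    r=least_squares(f,p0,loss='soft_l1'); return r.x,f(r.x).reshape(-1,2)
if __name__=='__main__':
  for n,t,s,p0 in [('H',Ht,Hs,(700,50,0)),('C',Ct,Cs,(500,-250,0))]:
    for k,S in [('both',[(top,t),(sc,s)]),('top',[(top,t)]),('sc',[(sc,s)])]:
        x,e=fit(S,p0); print(n,k,np.round(x[:2],1),np.round(np.degrees(x[2]),2),np.round(np.abs(e).max(),2), np.round(np.sqrt((e**2).mean()),2))
        if k=='both': print(np.round(e,1).tolist())
  # sleeves from top
  for n,(u,v) in dict(brass=(153,172),steel=(325,167)).items():
    print(n,np.round(onz(top,(u+.5)/4.5-.5+175,(v+.5)/4.5-.5+105,56),1))
E
python3 fit.py
```

```text
H both [588.5  54.8] 4.31 2.28 1.03
[[-0.2, -1.4], [0.3, -0.9], [0.4, -1.1], [-0.8, -0.2], [0.0, 0.2], [0.4, -0.3], [1.3, -0.4], [-1.8, 0.0], [0.1, -1.8], [0.0, -0.3], [1.4, 0.0], [-2.0, -1.4], [-2.3, 0.4], [-1.0, 0.9], [-1.6, -0.9]]
H top [587.   54.9] 4.17 1.9 0.72
H sc [591.4  54.7] -2875.04 3.2 1.15
C both [ 445.  -265.3] -1.93 2.6 1.2
[[0.5, 1.2], [0.2, -2.3], [-0.8, 0.8], [-1.2, -2.6], [-0.4, -0.7], [-0.5, -0.2], [-1.0, 0.2], [0.2, -0.9], [-0.6, -1.4], [0.0, -1.1], [0.0, 1.2], [0.1, 1.9], [-1.3, 1.8], [0.1, 0.7], [-2.6, -1.9]]
C top [ 443.5 -266.6] -1.49 1.97 0.98
C sc [ 445.4 -263.8] -2.22 2.34 1.25
brass [624.7 117.1  56. ]
steel [631.8  -3.4  56. ]
```

```bash
sed -i 's/(-50,45,102)/(-50,50,102)/g; s/(-50,-45,102)/(-50,-50,102)/g; s/((32,/((37,/g; s/((-32,/((-37,/g' fit.py; python3 fit.py | grep -v '\[\['; python3 - <<'E'
from h import *
top=get_image('top'); sc=get_image('scene')
ct=lambda u,v:((u+.5)/4.5-.5+175,(v+.5)/4.5-.5+105); cs=lambda u,v:((u-480+.5)/3-.5+272,(v+.5)/3-.5+138)
def tri(a,b):
    o1,d1=ray(top,*a);o2,d2=ray(sc,*b)
    t=np.linalg.lstsq(np.c_[d1,-d2],o2-o1,rcond=None)[0]; p,q=o1+d1*t[0],o2+d2*t[1]; return np.round((p+q)/2,1),np.round(np.linalg.norm(p-q),1)
print(tri(ct(163,292),cs(526,75)),tri(ct(320,283),cs(493,147)), 'mid z102',onz(top,*ct(241.5,287.5),102))
h=np.array([588,54.8]);a=np.radians(4.25);R=np.array([[np.cos(a),-np.sin(a)],[np.sin(a),np.cos(a)]])
for p in ([624.7,117.1],[631.8,-3.4]): print(R.T@(np.array(p)-h))
print('handle',h+R@[-50,0], 'rel', 'cradle stop')
E
```

```text
H both [588.4  54.7] 4.31 2.33 0.96
H top [587.   54.6] 4.22 0.95 0.45
H sc [591.1  54.9] -2515.07 3.09 1.14
C both [ 444.7 -265.3] -1.69 1.84 0.91
C top [ 443.1 -266.6] -1.46 0.94 0.47
C sc [ 446.2 -264.3] -1.95 1.78 1.02
brass [624.7 117.1  56. ]
steel [631.8  -3.4  56. ]
(array([534.4, 104. ,  97.2]), np.float64(1.5)) (array([545.1,  -0.8, 105. ]), np.float64(7.4)) mid z102 [537.69817798  50.23091846 102.        ]
[41.21604073 59.40890494]
[ 39.36644398 -61.28591264]
handle [538.13749075  51.09457549] rel cradle stop
```

```bash
cat >> h.py <<'E'
def to(x,y,z,yang=None):
    s=sense(); R=np.array(s['tcp_rot']); d=R.T@(np.array([x,y,z])-s['ee_pos'])
    cur=np.degrees(np.arctan2(R[1,1],R[0,1])); t=0 if yang is None else -((yang-cur+180)%360-180)
    print(np.round(d/400,4),'turn',round(t/360,4))
E
python3 -m creep '[[0.323,-0.262,0,-0.1],[0.646,-0.525,0,-0.2],[0.646,-0.525,0,-0.2],[0.646,-0.525,0,-0.2],[0.646,-0.525,0,-0.2],[0.646,-0.525,0,-0.2],[0.646,-0.525,0,-0.2],[0.646,-0.525,0,-0.2],[0.646,-0.525,0,-0.2]]' -0.4; python3 -c "
from h import *
to(538,51,160,4.2)"
```

```text
t: 2.62
ee_pos: [376.7, -241.2, 205.5]
tcp_rot: [[-0.069, 0.998, 0.0], [0.998, 0.069, -0.0], [-0.0, 0.0, -1.0]]
contact_force: [-0.2, -0.0, -0.4]
grip_width: 65.7
[0.7007 0.4529 0.1137] turn -0.0006
```

```bash
python3 -m creep '[[0.7,0.453,0.0,0],[0.7,0.453,0,0],[0.7,0.453,0,0],[0.7,0.453,0,0],[0.7,0.453,0,0],[0.7,0.453,0,0],[0.7,0.453,0.1,0],[0.7,0.453,0.114,0],[0.7,0.453,0.114,0]]' -0.1; python3 - <<'E'
from h import *
to(538,51,94,4.2)
a=get_image('top')['color']; b=get_image('scene')['color']
r=lambda c,x0,y0,x1,y1,f: cv2.resize(c[y0:y1,x0:x1],None,fx=f,fy=f,interpolation=cv2.INTER_CUBIC)
cv2.imwrite('pics/c2.png',np.hstack([r(a,165,100,285,225,4)[:,:400],r(b,235,120,335,245,4)]))
E
```

```text
t: 3.75
ee_pos: [537.1, 50.3, 159.8]
tcp_rot: [[-0.07, 0.998, -0.001], [0.998, 0.07, -0.0], [-0.0, -0.001, -1.0]]
contact_force: [-0.1, -0.3, 0.4]
grip_width: 51.7
[0.0016 0.0026 0.1644] turn -0.0006
```

View pics/c2.png

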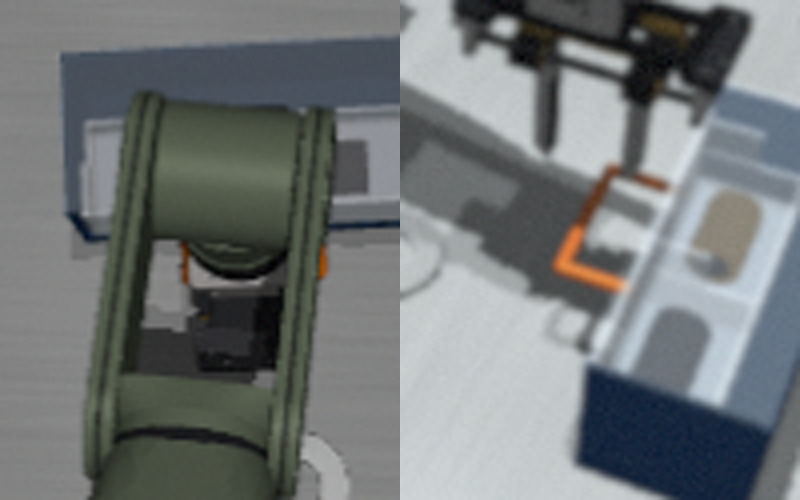

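The picture shows the open fingers on either side of the orange bar, at about (545,150) and (640,165) in the right half. I'll go down and grip it.

```bash
python3 -m creep '[[0,0,0.082,0],[0,0.002,0.164,0],[0,0.002,0.164,0],[0,0.002,0.164,0]]' -0.1 && python3 -m creep '[[0,0,0,0],[0,0,0,0],[0,0,0,0],[0,0,0,0],[0,0,0,0]]' 1; python3 - <<'E'
import numpy as np
for t in np.arange(0,.751,.05):
    c,s=np.cos(t),np.sin(t); print(round(t,2), np.round([(-50*c-72*s+50)/400,-(-50*s+72*c-72)/400],4))
E
```

```text
t: 4.35
ee_pos: [539.7, 51.0, 96.2]
tcp_rot: [[-0.071, 0.997, 0.003], [0.997, 0.071, -0.0], [-0.0, 0.003, -1.0]]
contact_force: [0.6, -0.3, 0.1]
grip_width: 51.9
t: 4.97
ee_pos: [540.8, 51.5, 94.6]
tcp_rot: [[-0.071, 0.997, 0.006], [0.997, 0.071, 0.0], [0.0, 0.006, -1.0]]
contact_force: [6.6, 1.3, -4.7]
grip_width: 8.9
0.0 [ 0. -0.]
0.05 [-0.0088  0.0065]
0.1 [-0.0173  0.0134]
0.15 [-0.0255  0.0207]
0.2 [-0.0333  0.0284]
0.25 [-0.0406  0.0365]
0.3 [-0.0476  0.045 ]
0.35 [-0.0541  0.0538]
0.4 [-0.0602  0.0629]
0.45 [-0.0658  0.0723]
0.5 [-0.071  0.082]
0.55 [-0.0756  0.0919]
0.6 [-0.0798  0.102 ]
0.65 [-0.0834  0.1124]
0.7 [-0.0866  0.1229]
0.75 [-0.0892  0.1335]
```

```bash
python3 -m creep '[[0,-0.009,0.0065,0],[0,-0.017,0.013,0],[0,-0.025,0.021,0],[0,-0.033,0.028,0],[0,-0.041,0.0365,0],[0,-0.048,0.045,0],[0,-0.048,0.045,0]]'; python3 -c "
from h import *
for n in ['top','scene']:
  im=get_image(n); cv2.imwrite(f'pics/{n}3.png',im['color'])"
```

```text
t: 5.85
ee_pos: [525.5, 50.3, 80.1]
tcp_rot: [[-0.071, 0.997, 0.014], [0.997, 0.071, 0.001], [-0.0, 0.014, -1.0]]
contact_force: [5.6, 2.1, 7.2]
grip_width: 8.5
```

```bash
python3 -m creep '[[0,-0.006,0.009,0],[0,-0.012,0.018,0],[0,-0.018,0.027,0],[0,-0.023,0.037,0],[0,-0.028,0.047,0],[0,-0.032,0.057,0],[0,-0.035,0.067,0],[0,-0.038,0.078,0],[0,-0.038,0.078,0]]'
```

```text
t: 7.08
ee_pos: [507.7, 48.9, 47.2]
tcp_rot: [[-0.072, 0.997, 0.008], [0.997, 0.072, -0.0], [-0.001, 0.008, -1.0]]
contact_force: [2.5, -0.1, 4.1]
grip_width: 9.0
```

```bash
python3 -m creep '[[0,-0.002,0.008,0],[0,-0.004,0.016,0],[0,-0.005,0.02,0],[0,-0.005,0.02,0]]'
```

```text
t: 7.58
ee_pos: [505.6, 48.7, 39.1]
tcp_rot: [[-0.071, 0.997, 0.008], [0.997, 0.071, -0.0], [-0.001, 0.008, -1.0]]
contact_force: [3.3, 0.9, 5.5]
grip_width: 8.9
```

```bash
python3 -m creep '[[0,0,0,0],[0,0,0,0],[0,0,-0.05,0],[0,0,-0.15,0],[0,0,-0.3,0],[0,0,-0.45,0],[0,0,-0.45,0],[0,0,-0.45,0]]' 0.64; python3 -m creep '[[0,-0.3,0,0],[0,-0.5,0,0.1],[0,-0.5,0,0.2],[0,-0.5,0,0.25],[0,-0.5,0,0.25],[0,-0.5,0,0.25],[0,-0.5,0,0.25],[0,-0.5,0,0.25],[0,-0.5,0,0.25]]' -0.66;  python3 - <<'E'
from h import *
a=get_image('top')['color']; b=get_image('scene')['color']
r=lambda c,x0,y0,x1,y1,f: cv2.resize(c[y0:y1,x0:x1],None,fx=f,fy=f,interpolation=cv2.INTER_CUBIC)
cv2.imwrite('pics/c4.png',np.vstack([r(a,175,105,280,175,5)[:,:520],r(b,260,130,364,180,5)]))
E
```

```text
t: 8.57
ee_pos: [500.3, 48.8, 215.5]
tcp_rot: [[-0.072, 0.997, -0.004], [0.997, 0.072, 0.0], [0.0, -0.004, -1.0]]
contact_force: [0.0, 0.9, -1.1]
grip_width: 17.0
t: 9.7
ee_pos: [300.0, 34.8, 214.1]
tcp_rot: [[0.991, 0.136, -0.007], [0.136, -0.991, 0.001], [-0.007, -0.002, -1.0]]
contact_force: [-1.5, -0.1, 0.0]
grip_width: 78.0
```

View pics/c4.png

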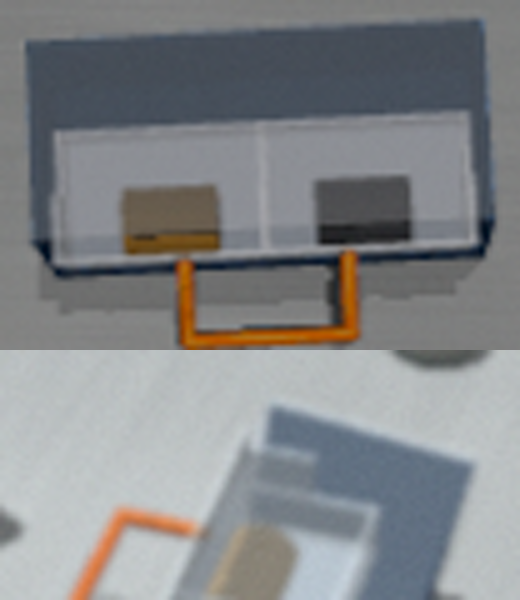

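```bash
python3 - <<'E'
from h import *
top=get_image('top'); sc=get_image('scene')
ct=lambda u,v:((u+.5)/5-.5+175,(v+.5)/5-.5+105); cs=lambda u,v:((u+.5)/5-.5+260,(v-350+.5)/5-.5+130)
h=np.array([590,54.8]);a=np.radians(4.25);R=np.array([[np.cos(a),-np.sin(a)],[np.sin(a),np.cos(a)]])
f=lambda p:np.round(np.r_[R.T@(p[:2]-h),p[2]],1)
# handle bar centre line along bin tilt: intersect ray with arc of radius 87.7
for u,v in [(268,337)]:
  for t in np.arange(.0,.76,.15):
    z=30-50*np.sin(t)+72*np.cos(t); print('handle',round(t,2),f(onz(top,*ct(u,v),z)),'arc x',round(-50*np.cos(t)-72*np.sin(t),1))
for z in (56,60,67): print('brass front/back/centre',z,f(onz(top,*ct(172,251),z)),f(onz(top,*ct(172,187),z)),f(onz(top,*ct(172,219),z)))
for u,v in [(123,219),(220,219)]: print(f(onz(top,*ct(u,v),67)))
for P in [(0,64,135),(0,64,130),(-58,64,92),(-85.7,0,48.6),(1.3,61,66.7)]:
  w=np.r_[h+R@np.array(P[:2]),P[2]]; q=proj(top,[w])[0]; print(P,np.round((q+.5-[175,105])*5-.5,0))
E
```

```text
handle 0.0 [-63.2  -0.  102. ] arc x -50.0
handle 0.15 [-62.    0.2  93.7] arc x -60.2
handle 0.3 [-60.6   0.5  84. ] arc x -69.0
handle 0.45 [-59.    0.9  73.1] arc x -76.3
handle 0.6 [-57.3   1.2  61.2] arc x -81.9
handle 0.75 [-55.5   1.6  48.6] arc x -85.7
brass front/back/centre 56 [ 0.8 59.7 56. ] [41.8 58.3 56. ] [21.3 59.  56. ]
brass front/back/centre 60 [ 0.1 59.4 60. ] [41. 58. 60.] [20.5 58.7 60. ]
brass front/back/centre 67 [-1.2 58.9 67. ] [39.5 57.5 67. ] [19.1 58.2 67. ]
[20.5 88.9 67. ]
[17.7 28.2 67. ]
(0, 64, 135) [155. 229.]
(0, 64, 130) [156. 231.]
(-58, 64, 92) [164. 335.]
(-85.7, 0, 48.6) [272. 384.]
(1.3, 61, 66.7) [169. 247.]
```

The bin is now tipped only about 0.17 rad: the bar is at about (268,337), and the brass sleeve shows at (170,219) in its compartment. My fast lift with narrow fingers probably flicked it back. I'll redo this with a wider release and a slow lift.

```bash
python3 -c "
from h import *
to(528.5,50.4,150,4.2)"; python3 -m creep '[[0.3,0.03,0,-0.1],[0.56,0.06,0,-0.2],[0.56,0.06,0,-0.24],[0.56,0.06,0,-0.24],[0.56,0.06,0,-0.24],[0.56,0.06,0,-0.24],[0.56,0.06,0,-0.24],[0.56,0.06,0,-0.24],[0.56,0.06,0,-0.24]]' -0.1;  python3 -c "
from h import *
to(528.5,50.4,84,4.2)"
```

```text
[0.5692 0.0438 0.1605] turn -0.2385
t: 11.02
ee_pos: [526.9, 42.5, 215.9]
tcp_rot: [[-0.08, 0.997, -0.002], [0.997, 0.08, 0.0], [0.0, -0.002, -1.0]]
contact_force: [0.8, -0.5, -0.7]
grip_width: 51.7
[0.0192 0.0063 0.3298] turn 0.001
```

```bash
python3 -m creep '[[0.019,0.005,0.1,0.001],[0.019,0.005,0.2,0.001],[0.019,0.005,0.27,0.001],[0.019,0.005,0.33,0.001],[0.019,0.005,0.33,0.001],[0.019,0.005,0.33,0.001]]' 0.15; python3 -m creep '[[0,0,0,0],[0,0,0,0],[0,0,0,0],[0,0,0,0]]' 1; python3 - <<'E'
import numpy as np
for t in np.arange(.17,.76,.05):
    c,s=np.cos(t),np.sin(t); print(round(t,2), np.round([(-50*c-72*s+61.45)/400,-(-50*s+72*c-62.5)/400],4))
E
```

```text
t: 11.78
ee_pos: [529.5, 50.2, 85.7]
tcp_rot: [[-0.073, 0.997, 0.001], [0.997, 0.073, -0.0], [-0.0, 0.001, -1.0]]
contact_force: [0.3, 0.4, 0.3]
grip_width: 40.1
t: 12.28
ee_pos: [531.0, 50.3, 85.8]
tcp_rot: [[-0.073, 0.997, 0.005], [0.997, 0.073, 0.0], [-0.0, 0.005, -1.0]]
contact_force: [5.3, 0.5, -2.5]
grip_width: 9.3
0.17 [-0. -0.]
0.22 [-0.0076  0.0079]
0.27 [-0.0149  0.0161]
0.32 [-0.0217  0.0247]
0.37 [-0.028   0.0336]
0.42 [-0.0339  0.0429]
0.47 [-0.0393  0.0524]
0.52 [-0.0443  0.0622]
0.57 [-0.0487  0.0722]
0.62 [-0.0527  0.0824]
0.67 [-0.0561  0.0928]
0.72 [-0.059   0.1033]
```

```bash
python3 -m creep '[[0,-0.008,0.008,0],[0,-0.015,0.016,0],[0,-0.022,0.025,0],[0,-0.028,0.034,0],[0,-0.034,0.043,0],[0,-0.039,0.052,0],[0,-0.044,0.062,0],[0,-0.049,0.072,0],[0,-0.053,0.082,0],[0,-0.056,0.093,0],[0,-0.059,0.103,0],[0,-0.06,0.114,0],[0,-0.06,0.118,0],[0,-0.06,0.118,0]]'; python3 - <<'E'
from h import *
a=get_image('top')['color']; b=get_image('scene')['color']
r=lambda c,x0,y0,x1,y1,f: cv2.resize(c[y0:y1,x0:x1],None,fx=f,fy=f,interpolation=cv2.INTER_CUBIC)
cv2.imwrite('pics/c5.png',np.hstack([r(a,175,105,275,225,4),r(b,250,130,350,250,4)]))
E
```

```text
t: 14.02
ee_pos: [505.6, 48.3, 39.0]
tcp_rot: [[-0.073, 0.997, 0.001], [0.997, 0.073, -0.0], [-0.0, 0.001, -1.0]]
contact_force: [0.1, -0.2, 6.2]
grip_width: 9.1
```

View pics/c5.png

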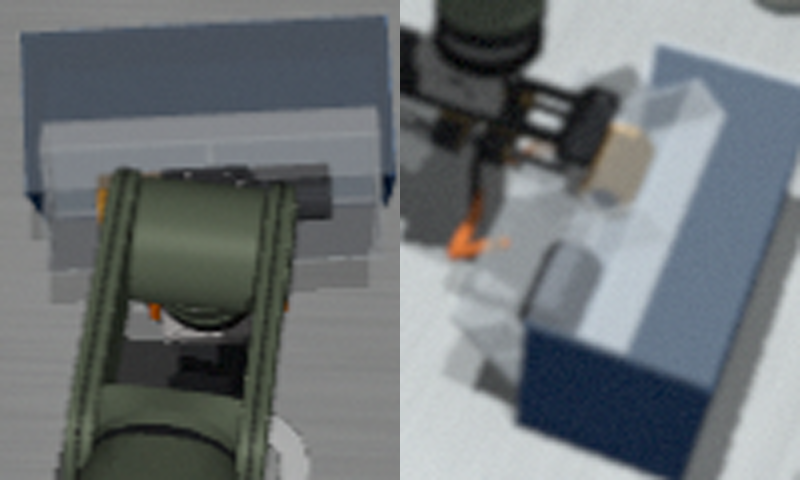

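The bin is now fully tipped out: its front wall is well forward, with the brass sleeve at (620,165) and the steel one at (565,290) in the right half. I'll release wider and lift slowly.

```bash
python3 -m creep '[[0,0,0,0],[0,-0.003,0,0],[0,-0.003,0,0]]' 0.49; python3 -m creep '[[0,0,-0.005,0],[0,0,-0.01,0],[0,0,-0.015,0],[0,0,-0.02,0],[0,0,-0.03,0],[0,0,-0.04,0],[0,0,-0.05,0],[0,0,-0.06,0],[0,0,-0.08,0],[0,0,-0.1,0],[0,0,-0.12,0],[0,0,-0.15,0],[0,0,-0.2,0],[0,0,-0.3,0],[0,0,-0.42,0],[0,0,-0.42,0]]'; python3 -m creep '[[0,-0.1,0,0.05],[0,-0.25,0,0.1],[0,-0.35,0,0.2],[0,-0.35,0,0.25],[0,-0.35,0,0.25],[0,-0.35,0,0.25],[0,-0.35,0,0.25],[0,-0.35,0,0.25],[0,-0.35,0,0.25],[0,-0.35,0,0.25]]' -0.66;  python3 - <<'E'
from h import *
a=get_image('top')['color']; b=get_image('scene')['color']
r=lambda c,x0,y0,x1,y1,f: cv2.resize(c[y0:y1,x0:x1],None,fx=f,fy=f,interpolation=cv2.INTER_CUBIC)
cv2.imwrite('pics/c6.png',np.vstack([r(a,175,105,280,190,5)[:,:520][:400],r(b,260,145,364,185,5)]))
E
```

```text
t: 14.5
ee_pos: [502.9, 48.4, 37.3]
tcp_rot: [[-0.073, 0.997, -0.002], [0.997, 0.073, 0.0], [0.0, -0.002, -1.0]]
contact_force: [-0.6, 0.5, 0.3]
grip_width: 23.5
t: 16.5
ee_pos: [507.4, 48.2, 211.5]
tcp_rot: [[-0.073, 0.997, 0.011], [0.997, 0.073, -0.001], [-0.002, 0.011, -1.0]]
contact_force: [-0.2, -0.5, -0.2]
grip_width: 24.1
t: 17.75
ee_pos: [363.5, 38.2, 205.2]
tcp_rot: [[0.997, 0.074, -0.002], [0.074, -0.997, 0.0], [-0.002, -0.0, -1.0]]
contact_force: [0.5, 0.1, 0.7]
grip_width: 78.0
```

View pics/c6.png

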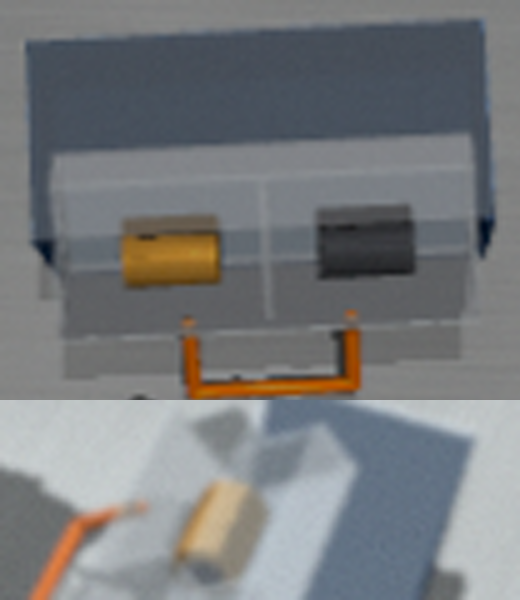

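```bash
python3 - <<'E'
from h import *
top=get_image('top')
ct=lambda u,v:((u+.5)/5-.5+175,(v+.5)/5-.5+105)
h=np.array([590,54.8]);a=np.radians(4.25);R=np.array([[np.cos(a),-np.sin(a)],[np.sin(a),np.cos(a)]])
f=lambda p:np.round(np.r_[R.T@(p[:2]-h),p[2]],1)
for u,v,z in [(170.5,250,67),(170.5,285,66.7),(170.5,216,66.7),(121,250,70),(220,250,70),(121,262,78),(220,258,78)]: w=onz(top,*ct(u,v),z); print(np.round(w,1),f(w))
for t in (.6,.65,.7,.75): z=30-50*np.sin(t)+72*np.cos(t); print(t,f(onz(top,*ct(273,388),z)),-50*np.cos(t)-72*np.sin(t))
q=h+R@np.array([-11,60.]); print(q); to(q[0],q[1],175,-85.75)
E
```

```text
[585.  114.4  67. ] [-0.5 59.8 67. ]
[562.9 113.6  66.7] [-22.6  60.6  66.7]
[606.7 115.3  66.7] [21.1 59.1 66.7]
[583.6 145.1  70. ] [ 0.3 90.5 70. ]
[585.4  83.3  70. ] [-2.5 28.7 70. ]
[574.7 144.   78. ] [-8.7 90.1 78. ]
[578.9  82.6  78. ] [-9.  28.5 78. ]
0.6 [-89.5  -0.6  61.2] -81.92103882992646
0.65 [-89.   -0.5  57.1] -83.37761114044764
0.7 [-88.5  -0.4  52.9] -84.62578284533818
0.75 [-87.9  -0.2  48.6] -85.66243416537111
[574.58373855 113.81981771]
[ 0.5394 -0.1496  0.0759] turn 0.0
```

```bash
python3 -c "
from h import *
to(572,113.4,185,-85.75)"; python3 -m creep '[[0.15,-0.04,0,0],[0.3,-0.09,0,0],[0.45,-0.14,0,0],[0.532,-0.149,0.05,0],[0.532,-0.149,0.05,0],[0.532,-0.149,0.05,0],[0.532,-0.149,0.05,0]]' -0.66; python3 -c "
from h import *
to(572,113.4,64,-85.75)"
```

```text
[ 0.5328 -0.149   0.0509] turn 0.0
t: 18.77
ee_pos: [571.5, 112.9, 186.9]
tcp_rot: [[0.997, 0.073, 0.001], [0.073, -0.997, 0.0], [0.001, 0.0, -1.0]]
contact_force: [-0.0, -0.2, -0.2]
grip_width: 78.1
[ 0.001  -0.0012  0.3073] turn -0.0002
```

```bash
python3 -m creep '[[0,0,0.06,0],[0,0,0.12,0],[0,0,0.18,0],[0,0,0.22,0],[0,0,0.25,0],[0,0,0.28,0],[0,0,0.305,0],[0,0,0.305,0]]' -0.66; python3 -m creep '[[0,0,0,0],[0,0,0,0],[0,0,0,0],[0,0,0,0]]' 1
```

```text
t: 19.77
ee_pos: [571.7, 113.1, 63.1]
tcp_rot: [[0.997, 0.073, -0.001], [0.073, -0.997, -0.0], [-0.001, -0.0, -1.0]]
contact_force: [-0.2, -0.1, 0.5]
grip_width: 78.0
t: 20.27
ee_pos: [572.5, 112.8, 64.4]
tcp_rot: [[0.997, 0.073, 0.001], [0.073, -0.997, -0.001], [0.001, 0.001, -1.0]]
contact_force: [-0.3, -3.3, 2.2]
grip_width: 59.8
```

```bash
python3 -m creep '[[-0.008,0,-0.01,0],[-0.016,0,-0.02,0],[-0.03,0,-0.04,0],[-0.046,0,-0.06,0],[-0.062,0,-0.08,0],[-0.078,0,-0.1,0],[-0.094,0,-0.12,0],[-0.11,0,-0.14,0],[-0.14,0,-0.17,0],[-0.18,0,-0.22,0],[-0.2,0,-0.27,0],[-0.2,0,-0.3,0],[-0.2,0,-0.32,0],[-0.2,0,-0.32,0]]'; python3 - <<'E'
from h import *
print(sense()['contact_force'])
a=get_image('top')['color']; b=get_image('scene')['color']
r=lambda c,x0,y0,x1,y1,f: cv2.resize(c[y0:y1,x0:x1],None,fx=f,fy=f,interpolation=cv2.INTER_CUBIC)
cv2.imwrite('pics/c7.png',np.hstack([r(a,175,105,275,225,4),r(b,235,95,335,215,4)]))
E
```

```text
t: 22.02
ee_pos: [493.0, 107.3, 192.4]
tcp_rot: [[0.997, 0.073, 0.001], [0.073, -0.997, 0.0], [0.001, 0.0, -1.0]]
contact_force: [-0.6, 0.1, -4.7]
grip_width: 60.2
[-0.63479272  0.14273726 -4.65578299]
```

View pics/c7.png

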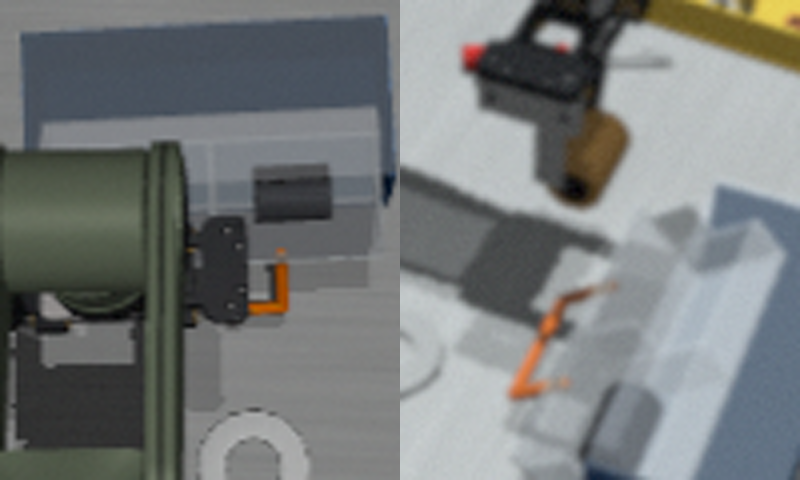

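The brass sleeve is held between the finger tips, with its bore at about (573,188) in the right half. The steel sleeve is still in the bin at (290,192) in the left half, and the bin is still tipped. Next I'll work out how the sleeve hangs relative to the TCP.

```bash
python3 - <<'E'
from h import *
sc=get_image('scene'); s=sense(); R=np.array(s['tcp_rot']); p=np.array(s['ee_pos'])
print('torque',np.round(s['wrist_torque'],3))
n=R[:,1]
for u,v in [(573,188),(578,186),(585,208),(555,180),(536,180)]:
    o,d=ray(sc,(u-400+.5)/4-.5+235,(v+.5)/4-.5+95)
    q0=p+n*30 if (p+n*30)[1]<p[1] else p-n*30
    q=o+d*(((q0-o)@n)/(d@n)); print((u,v),np.round(R.T@(q-p),1))
# prediction of disc centre candidates in crop pixels
for dx,dz in [(13,-3),(8,5),(0,10),(0,-10)]:
    w=p+R@np.array([dx,30,dz]); print(dx,dz,np.round((proj(sc,[w])[0]-[235,95]+.5)*4-.5+[400,0]))
for b in [(444.7,-265.3,-1.7)]:
    a=np.radians(b[2]); print('cr y=-2', b[0]-np.sin(a)*-2, b[1]-2*np.cos(a))
to(445,-267,192,-91.7)
E
```

```text
torque [-0.038  0.05  -0.001]
(573, 188) [17.4 30.  -6.9]
(578, 186) [ 20.9  30.  -10.3]
(585, 208) [27.3 30.   8.7]
(555, 180) [ 3.9 30.  -9.2]
(536, 180) [-10.1  30.   -3.6]
13 -3 [567. 190.]
8 5 [560. 196.]
0 10 [549. 198.]
0 -10 [550. 178.]
cr y=-2 444.64066751182975 -267.29911972023876
[-0.1852  0.9245 -0.0024] turn 0.0164
```

```bash
python3 -m creep '[[-0.01,0.05,0,0],[-0.03,0.15,0,0.004],[-0.06,0.25,0,0.008],[-0.09,0.37,0,0.012],[-0.12,0.49,0,0.0164],[-0.15,0.61,0,0.0164],[-0.18,0.73,0,0.0164],[-0.2,0.83,0,0.0164],[-0.21,0.89,0,0.0164],[-0.22,0.92,0,0.0164],[-0.22,0.922,0.05,0.0164],[-0.22,0.922,0.1,0.0164],[-0.22,0.922,0.13,0.0164],[-0.22,0.922,0.13,0.0164],[-0.22,0.922,0.13,0.0164]]'; python3 - <<'E'
from h import *
to(432.1,-266.9,54,-91.7); print(np.round(sense()['wrist_torque'],3))
a=get_image('top')['color']; b=get_image('scene')['color']
r=lambda c,x0,y0,x1,y1,f: cv2.resize(c[y0:y1,x0:x1],None,fx=f,fy=f,interpolation=cv2.INTER_CUBIC)
cv2.imwrite('pics/c8.png',np.hstack([r(a,285,165,385,265,4),r(b,150,195,250,295,4)]))
E
```

```text
t: 24.05
ee_pos: [432.1, -267.1, 140.6]
tcp_rot: [[1.0, -0.029, 0.001], [-0.029, -1.0, -0.001], [0.001, 0.001, -1.0]]
contact_force: [0.6, 0.3, -5.1]
grip_width: 59.8
[-0.0003 -0.0008  0.2164] turn 0.0001
[-0.001  0.106  0.021]
```

View pics/c8.png

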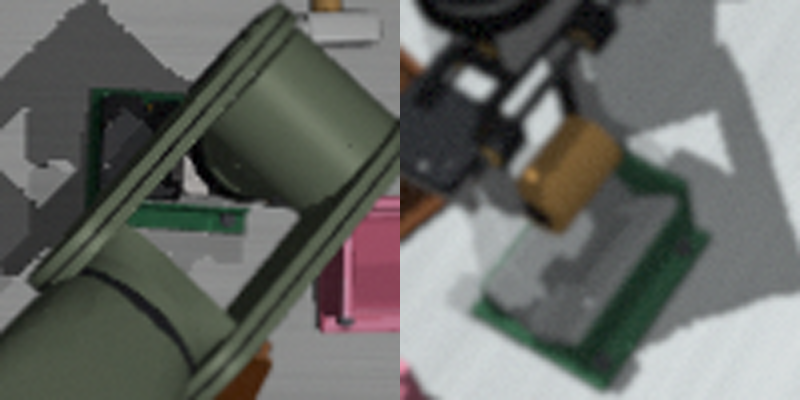

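The sleeve hangs level above the vee, at about (570,175) in the right half, parallel to the groove with the stop ahead of it. I'll lower it slowly.

```bash
python3 -m creep '[[0,0,0.04,0],[0,0,0.08,0],[0,0,0.12,0],[0,0,0.15,0],[0,0,0.17,0],[0,0,0.185,0],[0,0,0.195,0],[0,0,0.195,0]]'; python3 -m creep '[[0,0,0.0025,0],[0,0,0.005,0],[0,0,0.0075,0],[0,0,0.0075,0]]'; python3 -m creep '[[0,0,0.0025,0],[0,0,0.005,0],[0,0,0.0075,0],[0,0,0.0075,0]]'
```

```text
t: 25.15
ee_pos: [431.6, -267.0, 61.8]
tcp_rot: [[1.0, -0.03, -0.0], [-0.03, -1.0, 0.0], [-0.0, -0.0, -1.0]]
contact_force: [-0.1, -0.2, -4.2]
grip_width: 59.2
t: 25.65
ee_pos: [431.5, -266.9, 58.8]
tcp_rot: [[1.0, -0.03, -0.0], [-0.03, -1.0, 0.0], [-0.0, -0.0, -1.0]]
contact_force: [0.2, 0.5, -4.7]
grip_width: 59.9
t: 26.15
ee_pos: [431.4, -266.9, 55.7]
tcp_rot: [[1.0, -0.03, -0.0], [-0.03, -1.0, 0.0], [-0.0, -0.0, -1.0]]
contact_force: [0.3, 0.2, -5.3]
grip_width: 59.6
```

```bash
python3 -m creep '[[0,0,0.0025,0],[0,0,0.005,0],[0,0,0.005,0]]'; python3 -m creep '[[0,0,0.0025,0],[0,0,0.005,0],[0,0,0.005,0]]';python3 -c "
from h import *
print(np.round(sense()['wrist_torque'],3))"
```

```text
t: 26.52
ee_pos: [431.7, -267.1, 54.9]
tcp_rot: [[1.0, -0.03, 0.0], [-0.03, -1.0, -0.0], [0.0, 0.0, -1.0]]
contact_force: [-3.3, 2.3, 5.5]
grip_width: 60.0
t: 26.9
ee_pos: [431.7, -267.1, 54.8]
tcp_rot: [[1.0, -0.03, -0.0], [-0.03, -1.0, 0.0], [-0.0, -0.0, -1.0]]
contact_force: [-7.6, 5.0, 18.1]
grip_width: 60.0
[ 1.082  1.277 -0.175]
```

```bash
python3 -m creep '[[-0.0025,0,-0.004,0],[-0.0025,0,-0.005,0],[-0.0025,0,-0.005,0]]'; python3 -m creep '[[0,0,0,0],[0,0,0,0],[0,0,0,0]]' -0.53; python3 -m creep '[[0,0,-0.01,0],[0,0,-0.02,0],[0,0,-0.04,0],[0,0,-0.06,0],[0,0,-0.1,0],[0,0,-0.15,0],[0,0,-0.2,0],[0,0,-0.2,0],[0,0,-0.2,0]]' -0.53
```

```text
t: 27.28
ee_pos: [431.6, -267.1, 54.9]
tcp_rot: [[1.0, -0.03, 0.002], [-0.03, -1.0, -0.0], [0.002, 0.0, -1.0]]
contact_force: [-0.4, 3.6, 7.5]
grip_width: 59.9
t: 27.65
ee_pos: [430.4, -267.1, 53.5]
tcp_rot: [[1.0, -0.03, -0.0], [-0.03, -1.0, -0.0], [-0.0, 0.0, -1.0]]
contact_force: [0.8, -0.1, 0.3]
grip_width: 72.0
t: 28.78
ee_pos: [430.3, -266.7, 133.7]
tcp_rot: [[1.0, -0.03, -0.0], [-0.03, -1.0, 0.0], [-0.0, -0.0, -1.0]]
contact_force: [0.6, -0.2, 0.3]
grip_width: 71.8
```

```bash
python3 -c "
from h import *
to(443.2,-319,54,-91.7)"; python3 -m creep '[[0.02,0.05,0,0],[0.036,0.13,0,0],[0.036,0.13,0,0],[0.036,0.13,0.05,0],[0.036,0.13,0.1,0],[0.036,0.13,0.15,0],[0.036,0.13,0.18,0],[0.036,0.13,0.2,0],[0.036,0.13,0.2,0],[0.036,0.13,0.2,0]]' 1; python3 - <<'E'
from h import *
a=get_image('top')['color']; b=get_image('scene')['color']
r=lambda c,x0,y0,x1,y1,f: cv2.resize(c[y0:y1,x0:x1],None,fx=f,fy=f,interpolation=cv2.INTER_CUBIC)
cv2.imwrite('pics/c9.png',np.hstack([r(a,285,165,385,265,4),r(b,150,195,250,295,4)]))
E
```

```text
[0.0361 0.1297 0.1992] turn -0.0
t: 30.02
ee_pos: [443.9, -319.7, 54.5]
tcp_rot: [[1.0, -0.03, 0.001], [-0.03, -1.0, -0.001], [0.001, 0.001, -1.0]]
contact_force: [-0.5, -0.6, -0.8]
grip_width: 0.6
```

View pics/c9.png

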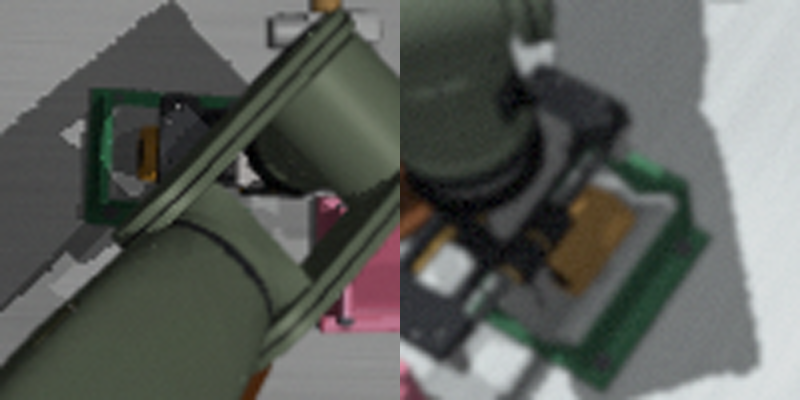

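The brass sleeve lies in the groove at about (595,240) in the right half, with the closed fingers behind its open end. Now I'll push it towards the stop.

```bash
python3 -m creep '[[0,-0.008,0,0],[0,-0.016,0,0],[0,-0.024,0,0],[0,-0.032,0,0],[0,-0.04,0,0],[0,-0.046,0,0],[0,-0.052,0,0],[0,-0.058,0,0],[0,-0.064,0,0],[0,-0.07,0,0],[0,-0.075,0,0],[0,-0.075,0,0]]'; python3 -m creep '[[0,-0.003,0,0],[0,-0.006,0,0],[0,-0.009,0,0],[0,-0.009,0,0]]'; python3 -m creep '[[0,-0.003,0,0],[0,-0.006,0,0],[0,-0.009,0,0],[0,-0.009,0,0]]'
```

```text
t: 31.62
ee_pos: [444.6, -289.5, 54.1]
tcp_rot: [[1.0, -0.03, 0.001], [-0.03, -1.0, -0.001], [0.001, 0.0, -1.0]]
contact_force: [0.1, -4.0, 2.3]
grip_width: 0.5
t: 32.12
ee_pos: [444.7, -286.1, 54.1]
tcp_rot: [[1.0, -0.03, 0.001], [-0.03, -1.0, -0.001], [0.001, 0.001, -1.0]]
contact_force: [0.3, -5.7, 1.4]
grip_width: 0.1
t: 32.62
ee_pos: [444.7, -284.5, 54.2]
tcp_rot: [[1.0, -0.029, 0.001], [-0.029, -1.0, -0.005], [0.001, 0.005, -1.0]]
contact_force: [-1.1, -10.6, -0.7]
grip_width: 0.6
```

```bash
python3 -m creep '[[0,-0.003,0,0],[0,-0.006,0,0],[0,-0.006,0,0],[0,-0.006,0,0]]'
```

```text
t: 33.12
ee_pos: [444.9, -284.6, 54.6]
tcp_rot: [[1.0, -0.029, 0.001], [-0.029, -1.0, -0.009], [0.002, 0.009, -1.0]]
contact_force: [-1.1, -14.6, -1.7]
grip_width: 0.0
```

The sleeve is home: the force rose to 14.6 N and the sleeve no longer moved. I'll back off, go up and over, and look.

```bash
python3 -m creep '[[0,0.015,0,0],[0,0.03,0,0],[0,0.05,0,0],[0,0.05,0,0],[0,0.05,-0.1,0],[0,0.05,-0.2,0],[0,0.05,-0.35,0],[0,0.05,-0.38,0],[0,0.05,-0.38,0],[0,0.05,-0.38,0]]' 0.4; python3 -c "
from h import *
to(501.6,48.2,202,4.2)"
```

```text
t: 34.38
ee_pos: [442.7, -298.1, 203.2]
tcp_rot: [[1.0, -0.029, -0.004], [-0.029, -1.0, 0.004], [-0.004, -0.004, -1.0]]
contact_force: [-0.2, 0.8, -0.1]
grip_width: 28.1
[ 0.1217 -0.8698  0.0059] turn -0.2664
```

```bash
python3 -m creep '[[0.01,-0.1,0,-0.03],[0.03,-0.22,0,-0.06],[0.05,-0.35,0,-0.09],[0.07,-0.5,0,-0.12],[0.09,-0.65,0,-0.15],[0.11,-0.78,0,-0.18],[0.12,-0.86,0,-0.21],[0.122,-0.87,0,-0.24],[0.122,-0.87,0,-0.266],[0.122,-0.87,0,-0.266],[0.122,-0.87,0,-0.266],[0.122,-0.87,0,-0.266]]' 0.4; python3 - <<'E'
from h import *
to(501.6,48.2,41,4.2)
a=get_image('top')['color']; b=get_image('scene')['color']
cv2.imwrite('pics/top10.png',a); cv2.imwrite('pics/sc10.png',b)
r=lambda c,x0,y0,x1,y1,f: cv2.resize(c[y0:y1,x0:x1],None,fx=f,fy=f,interpolation=cv2.INTER_CUBIC)
cv2.imwrite('pics/c10.png',np.hstack([r(a,295,175,355,235,6),np.zeros((360,10,3),np.uint8),r(b,250,115,340,205,4)]))
E
```

```text
t: 35.88
ee_pos: [502.8, 46.5, 205.3]
tcp_rot: [[-0.069, 0.998, -0.001], [0.998, 0.069, 0.0], [0.0, -0.001, -1.0]]
contact_force: [0.1, -0.0, 0.0]
grip_width: 28.2
[ 0.0044 -0.0022  0.4108] turn -0.0007
```

View pics/c10.png

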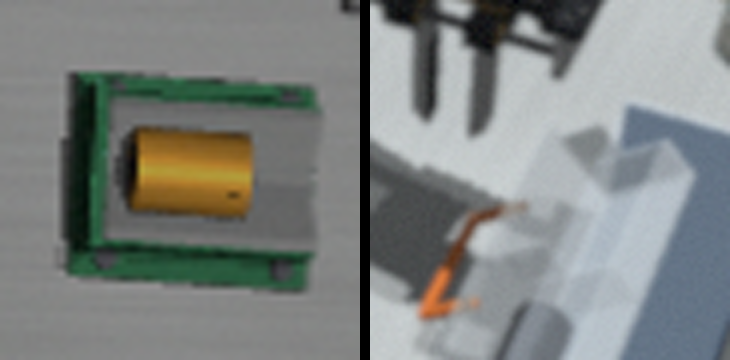

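The sleeve lies in the groove but not home. Its left end is at about u=132 and the stop's inner edge at about u=107, a gap of roughly 12 mm. It most likely tipped and jammed because my push was high. I'll measure the gap and push again with the flat finger sides, lower down.

```bash
python3 - <<'E'
from h import *
top=get_image('top'); a=np.radians(-1.6); c=np.array([444.7,-265.3]);R=np.array([[np.cos(a),-np.sin(a)],[np.sin(a),np.cos(a)]])
ct=lambda u,v:((u+.5)/6-.5+295,(v+.5)/6-.5+175)
for n,u,v,z in [('left end',135,170,72),('right end',252,177,79),('mid front edge',190,214,57),('mid back',190,130,57),('stop inner top',106,165,76),('groove open',318,180,50)]:
    w=onz(top,*ct(u,v),z); print(n,np.round(w,1),np.round(R.T@(w[:2]-c),1))
for P in [(0,55,76),(0,-60,58),(0,55,30)]:
    w=np.r_[c+R@np.array(P[:2]),P[2]]; print(P,np.round((proj(top,[w])[0]+.5-[295,175])*6-.5))
w=c+R@np.array([0,-62.]); print(w); to(w[0],w[1],205,-1.6)
E
```

```text
left end [ 443.3 -226.6   72. ] [-2.4 38.6]
right end [ 440.9 -286.4   79. ] [ -3.2 -21.2]
mid front edge [ 422.5 -258.    57. ] [-22.4   6.7]
mid back [ 466.4 -257.3   57. ] [21.5  8.6]
stop inner top [ 445.1 -211.    76. ] [-1.1 54.3]
groove open [ 442.8 -326.8   50. ] [ -0.2 -61.5]
(0, 55, 76) [105. 163.]
(0, -60, 58) [318. 178.]
(0, 55, 30) [ 93. 170.]
[ 442.9688584  -327.27582713]
[-0.9216 -0.2152  0.002 ] turn 0.0156
```

```bash
python3 -m creep '[[-0.1,-0.02,0,0],[-0.22,-0.05,0,0.005],[-0.36,-0.09,0,0.01],[-0.5,-0.12,0,0.0156],[-0.65,-0.16,0,0.0156],[-0.78,-0.19,0,0.0156],[-0.86,-0.207,0,0.0156],[-0.8725,-0.209,0,0.0156],[-0.8725,-0.209,0.05,0.0156],[-0.8725,-0.209,0.15,0.0156],[-0.8725,-0.209,0.25,0.0156],[-0.8725,-0.209,0.3,0.0156],[-0.8725,-0.209,0.34,0.0156],[-0.8725,-0.209,0.37,0.0156],[-0.8725,-0.209,0.3875,0.0156],[-0.8725,-0.209,0.3875,0.0156]]' 1; python3 -c "
from h import *
to(444.3,-278.3,50,-1.6)"
```

```text
t: 38.02
ee_pos: [444.4, -307.3, 50.8]
tcp_rot: [[0.027, 1.0, -0.0], [1.0, -0.027, 0.0], [0.0, -0.0, -1.0]]
contact_force: [0.1, 0.6, -0.4]
grip_width: 0.7
[ 0.0725 -0.0023  0.002 ] turn 0.0001
```

```bash
python3 -m creep '[[0.008,0,0,0],[0.016,0,0,0],[0.023,0,0,0],[0.028,0,0,0],[0.033,0,0,0],[0.038,0,0,0],[0.043,0,0,0],[0.048,0,0,0],[0.053,0,0,0],[0.058,0,0,0],[0.063,0,0,0],[0.063,0,0,0]]'; python3 -m creep '[[0.003,0,0,0],[0.006,0,0,0],[0.009,0,0,0],[0.009,0,0,0]]'; python3 -m creep '[[0.003,0,0,0],[0.006,0,0,0],[0.009,0,0,0],[0.009,0,0,0]]'
```

```text
t: 39.52
ee_pos: [445.5, -282.5, 51.2]
tcp_rot: [[0.027, 1.0, 0.001], [1.0, -0.027, -0.001], [-0.001, 0.001, -1.0]]
contact_force: [-0.6, -5.2, 2.6]
grip_width: 0.8
t: 40.02
ee_pos: [445.5, -281.7, 51.3]
tcp_rot: [[0.027, 1.0, 0.001], [1.0, -0.027, -0.006], [-0.006, 0.001, -1.0]]
contact_force: [-1.3, -11.3, -1.8]
grip_width: 0.9
t: 40.52
ee_pos: [445.8, -281.8, 52.0]
tcp_rot: [[0.026, 1.0, 0.002], [1.0, -0.026, -0.013], [-0.013, 0.002, -1.0]]
contact_force: [-3.0, -18.6, -4.1]
grip_width: 0.3
```

```bash
python3 -m creep '[[-0.01,0,0,0],[-0.02,0,0,0],[-0.03,0,0,0],[-0.045,0,0,0],[-0.06,0,0,0],[-0.06,0,0,0]]' 1; python3 - <<'E'
from h import *
print(sense()['ee_pos'])
a=get_image('top')['color']; b=get_image('scene')['color']
r=lambda c,x0,y0,x1,y1,f: cv2.resize(c[y0:y1,x0:x1],None,fx=f,fy=f,interpolation=cv2.INTER_CUBIC)
cv2.imwrite('pics/c11.png',np.hstack([r(a,295,175,355,235,6),np.zeros((360,10,3),np.uint8),r(b,165,220,235,290,5)[:360]]) if 0 else np.hstack([r(a,295,175,355,235,6),r(b,170,222,230,282,6)]))
E
```

```text
t: 41.28
ee_pos: [444.6, -299.2, 50.8]
tcp_rot: [[0.028, 1.0, -0.0], [1.0, -0.028, 0.0], [0.0, -0.0, -1.0]]
contact_force: [-0.7, -0.7, -0.5]
grip_width: 0.7
[ 444.64188432 -299.23446027   50.80071789]
```

View pics/c11.png

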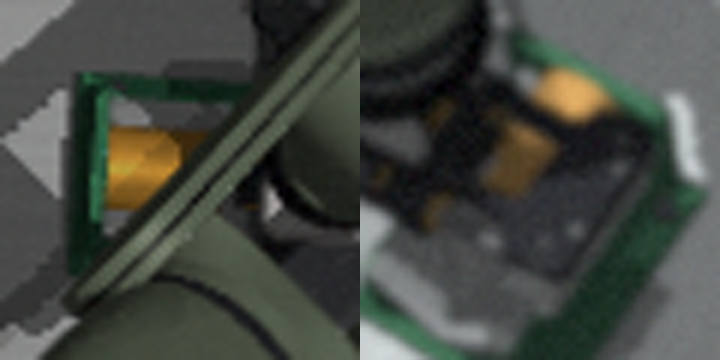

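The sleeve's end is now against the stop, its left edge at about u=106 where the stop's inner edge projects. I've used all my picture views, so I'll rely on numbers from here. I'll lift with the jaws shut and go back to the handle.

```bash
python3 -m creep '[[0,0,-0.03,0],[0,0,-0.08,0],[0,0,-0.15,0],[0,0,-0.25,0],[0,0,-0.37,0],[0,0,-0.38,0],[0,0,-0.38,0]]' 1; python3 -c "
from h import *
to(501.6,48.2,203,4.2)"
```

```text
t: 42.25
ee_pos: [444.6, -298.9, 203.3]
tcp_rot: [[0.027, 1.0, 0.001], [1.0, -0.027, -0.001], [-0.001, 0.001, -1.0]]
contact_force: [0.3, -0.5, 0.6]
grip_width: 0.8
[8.712e-01 1.189e-01 4.000e-04] turn -0.016
```

```bash
python3 -m creep '[[0.1,0.015,0,0],[0.22,0.03,0,-0.005],[0.36,0.05,0,-0.01],[0.5,0.07,0,-0.016],[0.65,0.09,0,-0.016],[0.78,0.108,0,-0.016],[0.86,0.118,0,-0.016],[0.871,0.119,0,-0.016],[0.871,0.119,0,-0.016],[0.871,0.119,0,-0.016]]' 0.4; python3 - <<'E'
from h import *
top=get_image('top'); im=top['color']; hsv=cv2.cvtColor(im,cv2.COLOR_BGR2HSV)
m=cv2.inRange(hsv,(8,120,90),(25,255,255))
def rep(x0,y0,x1,y1,n):
    ys,xs=np.nonzero(m[y0:y1,x0:x1]); 
    if len(xs): print(n,len(xs),xs.min()+x0,xs.max()+x0,ys.min()+y0,ys.max()+y0)
rep(300,185,345,225,'brass'); rep(200,140,265,200,'handle')
a=np.radians(-1.6); c=np.array([444.7,-265.3]);R=np.array([[np.cos(a),-np.sin(a)],[np.sin(a),np.cos(a)]])
sub=m[185:225,300:345]; ys,xs=np.nonzero(sub)
row=m[203,300:345]; print(''.join('#' if v else '.' for v in row))
for P in [(0,-5,79),(0,55,76),(0,55,57),(22,25,57),(-22,25,57)]:
    w=np.r_[c+R@np.array(P[:2]),P[2]]; print(P,np.round(proj(top,[w])[0],1))
to(501.6,48.2,41,4.2)
E
```

```text
t: 43.5
ee_pos: [501.3, 46.8, 202.3]
tcp_rot: [[-0.072, 0.997, -0.001], [0.997, 0.072, -0.0], [-0.0, -0.001, -1.0]]
contact_force: [-0.1, 0.8, 0.0]
grip_width: 28.2
brass 250 313 331 196 210
handle 8 245 246 176 182
.............###################.............
(0, -5, 79) [331.4 202.8]
(0, 55, 76) [312.  201.7]
(0, 55, 57) [311.3 202.2]
(22, 25, 57) [321.1 195.8]
(-22, 25, 57) [320.5 209.8]
[0.0036 0.001  0.4037] turn -0.0003
```

The measurement shows the sleeve home: columns 313 to 331, against a prediction of 312 to 331. Now down to the handle.

```bash
python3 -m creep '[[0.003,0,0.08,0],[0.003,0,0.16,0],[0.003,0,0.22,0],[0.003,0,0.26,0],[0.003,0,0.3,0],[0.003,0,0.33,0],[0.003,0,0.36,0],[0.003,0,0.385,0],[0.003,0,0.4,0],[0.003,0,0.4,0],[0.003,0,0.4,0]]' 0.4; python3 -m creep '[[0,0.005,0,0],[0,0.01,0,0],[0,0.01,0,0],[0,0.01,0,0],[0,0.01,0,0]]' 1;python3 - <<'E'
import numpy as np
for t in np.arange(.75,-.01,-.05):
    c,s=np.cos(t),np.sin(t); print(round(t,2), np.round([(-50*c-72*s+85.66)/400,-(-50*s+72*c-18.6)/400],4))
E
```

```text
t: 44.92
ee_pos: [502.0, 49.2, 43.2]
tcp_rot: [[-0.073, 0.997, 0.001], [0.997, 0.073, -0.0], [-0.0, 0.001, -1.0]]
contact_force: [-0.5, 0.1, -0.1]
grip_width: 28.4
t: 45.55
ee_pos: [505.5, 49.4, 43.1]
tcp_rot: [[-0.073, 0.997, -0.0], [0.997, 0.073, -0.0], [-0.0, -0.0, -1.0]]
contact_force: [-1.5, -0.1, 3.9]
grip_width: 9.6
0.75 [-0.  0.]
0.7 [ 0.0026 -0.0106]
0.65 [ 0.0057 -0.0211]
0.6 [ 0.0093 -0.0315]
0.55 [ 0.0135 -0.0416]
0.5 [ 0.0182 -0.0515]
0.45 [ 0.0233 -0.0612]
0.4 [ 0.0289 -0.0706]
0.35 [ 0.035  -0.0797]
0.3 [ 0.0415 -0.0885]
0.25 [ 0.0485 -0.097 ]
0.2 [ 0.0559 -0.1051]
0.15 [ 0.0637 -0.1128]
0.1 [ 0.0718 -0.1201]
0.05 [ 0.0803 -0.127 ]
-0.0 [ 0.0892 -0.1335]
```

```bash
python3 -m creep '[[0,0.003,-0.011,0],[0,0.006,-0.021,0],[0,0.009,-0.0315,0],[0,0.0135,-0.042,0],[0,0.018,-0.0515,0],[0,0.023,-0.061,0],[0,0.029,-0.071,0],[0,0.035,-0.08,0],[0,0.0415,-0.0885,0],[0,0.0485,-0.097,0],[0,0.056,-0.105,0],[0,0.064,-0.113,0],[0,0.072,-0.12,0],[0,0.08,-0.127,0],[0,0.089,-0.1335,0],[0,0.093,-0.135,0],[0,0.093,-0.135,0]]'
```

```text
t: 47.68
ee_pos: [540.8, 52.2, 98.4]
tcp_rot: [[-0.074, 0.997, -0.005], [0.997, 0.074, -0.0], [0.0, -0.005, -1.0]]
contact_force: [-10.6, -0.2, 8.1]
grip_width: 8.9
```

```bash
python3 -m creep '[[0,0.006,-0.002,0],[0,0.012,-0.004,0],[0,0.012,-0.004,0]]'
```

```text
t: 48.05
ee_pos: [540.9, 52.2, 98.4]
tcp_rot: [[-0.074, 0.997, -0.016], [0.997, 0.074, -0.001], [0.0, -0.016, -1.0]]
contact_force: [-17.4, -3.2, 10.0]
grip_width: 8.8
```

```bash
python3 -m creep '[[0,-0.006,0.001,0],[0,-0.012,0.002,0],[0,-0.012,0.002,0]]'; python3 -m creep '[[0,0,0,0],[0,0,0,0],[0,0,0,0],[0,0,0,0]]' 0.06; python3 -m creep '[[0,-0.002,-0.005,0],[0,-0.002,-0.015,0],[0,-0.002,-0.025,0],[0,-0.002,-0.04,0],[0,-0.002,-0.055,0],[0,-0.002,-0.08,0],[0,-0.002,-0.12,0],[0,-0.002,-0.2,0],[0,-0.002,-0.26,0],[0,-0.1,-0.26,0],[0,-0.25,-0.26,0],[0,-0.38,-0.26,0],[0,-0.38,-0.26,0],[0,-0.38,-0.26,0],[0,-0.38,-0.26,0]]'; python3 - <<'E'
from h import *
s0=cv2.imread('pics/top3.png')
top=get_image('top'); im=top['color']; cv2.imwrite('pics/top12.png',im)
hsv=cv2.cvtColor(im,cv2.COLOR_BGR2HSV); m=cv2.inRange(hsv,(8,150,90),(20,255,255))[140:200,200:265]
ys,xs=np.nonzero(m); print('handle',len(xs),xs.min()+200,xs.max()+200,ys.min()+140,ys.max()+140)
o=cv2.resize(cv2.imread('pics/top0.png'),(512,384),interpolation=cv2.INTER_AREA)
m=cv2.inRange(cv2.cvtColor(o,cv2.COLOR_BGR2HSV),(8,150,90),(20,255,255))[140:200,200:265]
ys,xs=np.nonzero(m); print('handle at start',len(xs),xs.min()+200,xs.max()+200,ys.min()+140,ys.max()+140)
# differences against start, in blocks away from the arm
d=np.abs(im.astype(int)-o).max(2); d=cv2.blur(d.astype(np.float32),(5,5))
print('diff housing',d[108:172,178:278].max(), [np.round(d[r:r+12,178:278].max(0).reshape(10,10).max(1)).tolist() for r in range(108,172,12)])
for n in ['hammer','screwdriver','bolt','jar','big_washer']: print(n,[(round(r['score'],2),np.round(r['extent']).tolist()) for r in find_in('top',n)[:1]],[(round(r['score'],2),np.round(r['extent']).tolist()) for r in find_in('scene',n)[:1]])
print(im[142:152:3,240:262:5].mean((0,1)), o[142:152:3,240:262:5].mean((0,1)))
E
```

```text
t: 48.42
ee_pos: [540.9, 52.3, 98.5]
tcp_rot: [[-0.074, 0.997, -0.004], [0.997, 0.074, -0.0], [0.0, -0.004, -1.0]]
contact_force: [-7.8, -2.1, 3.4]
grip_width: 8.7
t: 48.92
ee_pos: [543.6, 52.3, 98.2]
tcp_rot: [[-0.073, 0.997, 0.002], [0.997, 0.073, 0.0], [0.0, 0.002, -1.0]]
contact_force: [-0.1, -0.5, -0.2]
grip_width: 43.1
t: 50.8
ee_pos: [392.8, 40.9, 202.6]
tcp_rot: [[-0.073, 0.997, 0.002], [0.997, 0.073, -0.0], [-0.0, 0.002, -1.0]]
contact_force: [-0.2, 0.6, -1.2]
grip_width: 44.3
handle 197 210 246 151 170
handle at start 197 210 246 152 170
diff housing 69.0 [[7.0, 7.0, 7.0, 7.0, 7.0, 7.0, 6.0, 7.0, 6.0, 7.0], [7.0, 7.0, 8.0, 8.0, 8.0, 8.0, 9.0, 9.0, 8.0, 7.0], [7.0, 15.0, 68.0, 69.0, 39.0, 24.0, 50.0, 50.0, 12.0, 7.0], [8.0, 14.0, 69.0, 69.0, 39.0, 20.0, 43.0, 49.0, 20.0, 9.0], [8.0, 8.0, 8.0, 11.0, 11.0, 13.0, 14.0, 9.0, 10.0, 8.0], [7.0, 15.0, 69.0, 90.0, 91.0, 90.0, 48.0, 7.0, 7.0, 7.0]]
hammer [(0.63, [185.0, 147.0, 269.0, 170.0])] [(0.6, [193.0, 304.0, 306.0, 374.0])]
screwdriver [(0.69, [115.0, 213.0, 136.0, 251.0])] [(0.79, [252.0, 105.0, 297.0, 112.0])]
bolt [(0.5, [295.0, 124.0, 307.0, 139.0])] [(0.81, [281.0, 255.0, 294.0, 287.0])]
jar [(0.61, [98.0, 134.0, 123.0, 158.0])] [(0.68, [336.0, 103.0, 361.0, 134.0])]
big_washer [(0.49, [247.0, 218.0, 251.0, 233.0])] [(0.85, [215.0, 174.0, 246.0, 194.0])]
[90.3  88.25 88.4 ] [108.7 106.1 106.1]
```

```bash
python3 -m creep '[[-0.15,-0.02,0,0],[-0.3,-0.04,0,0],[-0.45,-0.06,0,0],[-0.6,-0.08,0,0],[-0.75,-0.1,0,0],[-0.75,-0.1,0,0],[-0.75,-0.1,0,0]]'; python3 - <<'E'
from h import *
top=get_image('top'); im=top['color']
g=cv2.cvtColor(im,cv2.COLOR_BGR2GRAY)[115:160,178:278]; o=cv2.resize(cv2.imread('pics/top0.png'),(512,384),interpolation=cv2.INTER_AREA)
og=cv2.cvtColor(o,cv2.COLOR_BGR2GRAY)
for n,G in (('now',g),('start',og[115:160,178:278])):
    t=G[10:42,55:90]<95; ys,xs=np.nonzero(t); print(n,'steel px',len(xs),xs.min()+233,xs.max()+233,ys.min()+125,ys.max()+125)
for n in ['hammer','screwdriver','bolt','jar','big_washer','cradle','housing']: print(n,[(round(r['score'],2),np.round(r['extent']).tolist()) for r in find_in('top',n)[:1]],[(round(r['score'],2),np.round(r['extent']).tolist()) for r in find_in('scene',n)[:1]])
hsv=cv2.cvtColor(im,cv2.COLOR_BGR2HSV); m=cv2.inRange(hsv,(8,120,90),(25,255,255))[185:225,300:345]
ys,xs=np.nonzero(m); print('brass',len(xs),xs.min()+300,xs.max()+300,ys.min()+185,ys.max()+185)
# washer registration
for nm,(x0,y0,x1,y1) in dict(washer=(218,204,256,242),hammer=(345,95,385,182),jar=(92,128,130,164),bolt=(290,120,312,144),screwdriver=(104,194,142,258)).items():
    sh,r=cv2.phaseCorrelate(cv2.cvtColor(o,7)[y0:y1,x0:x1].astype(np.float32),cv2.cvtColor(im,7)[y0:y1,x0:x1].astype(np.float32)); print(nm,np.round(sh,2),round(r,2))
print(sense()['ee_pos'],sense()['t'])
E
```

```text
t: 52.22
ee_pos: [372.9, -260.4, 201.3]
tcp_rot: [[-0.073, 0.997, -0.001], [0.997, 0.073, 0.001], [0.001, -0.0, -1.0]]
contact_force: [-0.5, -0.4, 0.4]
grip_width: 44.3
now steel px 321 233 267 125 156
start steel px 331 233 267 125 156
hammer [(0.63, [352.0, 100.0, 378.0, 177.0])] [(0.6, [193.0, 304.0, 306.0, 374.0])]
screwdriver [(0.69, [109.0, 207.0, 134.0, 253.0])] [(0.79, [252.0, 105.0, 297.0, 112.0])]
bolt [(0.54, [296.0, 123.0, 308.0, 140.0])] [(0.81, [281.0, 255.0, 294.0, 287.0])]
jar [(0.76, [99.0, 132.0, 123.0, 160.0])] [(0.68, [336.0, 103.0, 361.0, 134.0])]
big_washer [(0.58, [225.0, 209.0, 253.0, 238.0])] [(0.85, [215.0, 174.0, 246.0, 194.0])]
cradle [(0.85, [313.0, 238.0, 345.0, 270.0])] [(0.74, [111.0, 208.0, 163.0, 267.0])]
housing [(0.71, [181.0, 110.0, 272.0, 172.0])] [(0.92, [264.0, 138.0, 354.0, 251.0])]
brass 83 313 330 200 205
washer [0.31 0.7 ] 0.39
hammer [-0.02 -0.05] 0.98
jar [-0.06 -0.05] 1.01
bolt [-0.03  0.23] 0.87
screwdriver [ 0.09 -0.15] 0.98
[ 373.17151355 -261.08878539  201.64488654] 52.975
```

```bash
python3 -c "
from h import *
print(close_job())"
```

```text
the job is handed in; nothing more can be done
None
```

The brass sleeve is in the green vee cradle with its end against the stop, the steel sleeve is still in the bin, and the bin is shut. I handed the job in at about 53 s of the 72 s allowed.

**What went wrong on the way**
- **Bin flicked back:** my first fast lift off the handle let the bin swing back to about 0.17 rad. I tipped it out again, released it wider and lifted slowly.
- **First push undone:** I opened the jaws while backing off, and the next picture showed the sleeve about 16 mm short of the stop. I pushed it home again with the jaws shut and backed off cleanly. This means the sleeve was jostled a little in the groove after it had been laid down.

**Last checks**
- **Brass sleeve:** it appeared at columns 313–331 in the top picture, against 312–331 predicted for fully home. The push force rose to 18.6 N and the sleeve no longer moved. In the very last picture the arm partly covered it, and what showed agreed.
- **Bin:** the handle was back at its starting pixels to within 1 px, and it did not move when pushed with 17 N.
- **Steel sleeve:** I checked this only loosely. Its compartment held about as many dark pixels as at the start (321 against 331), though it has rolled within the compartment.
- **Other things on the bench:** the hammer, screwdriver, jar and bolt were unmoved to within about 0.25 px. The washer match was weak (about 0.8 px shift), probably because of the changed arm shadow, and the gripper did not come near it while low.
- **Not seen directly:** I had used all 12 picture views before shutting the bin, so the final state was checked by numbers only.

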